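# Set the ratchet prop of the mandrel rest and lay the mandrel level

### The arm

A 6-joint arm with a two-finger parallel gripper is mounted at the origin on a cart in front of the work surface, level with it; the furniture and walls round the work are solid. World frame = base frame: x ahead of the robot, y to its left, z up, the work surface at z = 0. Lengths are in m, angles in rad, forces in N, time in s.
With the tool pointing down it reaches from about 0.35 to 0.775 m from the base axis. Payload 7.3 kg.
Tool frame: the origin (TCP) lies at the centre of the arm's flange, where the gripper is bolted on; the fingertips stand 178 mm ahead of it and the grasp point (between the pads) lies 159 mm ahead of it (tip_extent is the distance from the TCP to the fingertips, in m); z points along the fingers, y is the line along which they close (so a half turn about z gives the same grasp; the last joint's range is limited). The gripper opens to 92 mm and grips with 3 to 60 N. Pads are 19 mm wide; open, the fingers measure 130 mm over their backs; the gripper's body (75 mm by 190 mm) begins 47 mm behind the grasp point.
Start: joints at [1.03, 0.342, 1.524, -0, 1.275, -0.146], TCP at [0.202, 0.485, 0.405] pointing down, gripper open.
Joint ranges: [-2.53, 2.53], [-0.77, 2.02], [0.04, 2.7], [-1, 4.14], [0.28, 2.66], [-3.11, 3.11]. Speed limits (rad/s): [2.57, 2.57, 3.14, 3.14, 3.14, 3.14].

### API

Orientations are given as [roll, pitch, yaw] about the fixed x, y, z axes, in that order (R = Rz(yaw) Ry(pitch) Rx(roll)).
In Python, from cell import * gives the robot as it stands.
- The arm moves only by the tool arm_command, never from a script. Its arguments are lists of equal length, an entry for each row: "xyz": the shift along the world's x, y, z in mm, a list of three; "spin": the turn about the world's z in degrees. In form: {"xyz": [[tx, ty, tz], ...], "spin": [spin, ...]}. A call has 1 to 20 rows; each row shifts and turns the commanded pose from where the row before left it; what a row does not reach is not made up. A row lasts 1/10 s, in which the tool goes at most 50 mm and 8.59 degrees, less where a joint would pass 70% of its speed; a pose out of reach is approached as far as the arm can. A call with a gripper value outside its range is refused whole. "jaw" is the opening, from -1 (shut) to 1 (fully open), set as the call begins (left out, the last holds). The fingers move at their own pace and stop on an object; "squeeze" is the grip in N (left out, the last holds). Time passes only in rows, so rows that do not move let the fingers close. It gives the time, the measured TCP pose, the force, the opening and the grip force at its end, in the units of the state.
- observe(): the state, without advancing time (a new reading comes with each control period).
- read_camera(name): name is "side" or "top"; returns a dict with "img" (480x640x3 uint8, red, green, blue), "depth" (480x640 float32, m along the optical axis (not along the pixel's ray), 0 where there is no reading), "fx", "fy", "cx", "cy" (pixels), "dist_coeffs" ([k1, k2, p1, p2, k3] as OpenCV has them; the pictures are not rectified), "world_from_camera" (4x4, takes a point from camera to world coordinates). Camera axes: x right, y up, looking along -z (the intrinsics and any distortion apply to the point x, -y, -z); pixel columns grow to the right and rows downward; lengths in m; the calibration is good to about 2 mm. A picture is of the moment at which its call begins.
- hand_in(): hands the job in; it is judged then, once.
The state is a dict: "time": time; "qpos": joint angles; "qvel": joint speeds; "joint_efforts": joint torques, N m; "tool_pos": TCP position; "tool_rot": TCP orientation; "contact_force": force on the tool from outside, world axes, zero at the start; "torque": the same for the moment, N m; "opening": finger opening in m; "grip_force": force on a finger pad.
Only numpy, scipy, OpenCV 4.12 (cv2) and the standard library are available. Lean on these libraries where they do the work, as an engineer would, in place of code of your own. Each camera call takes 0.05 s, during which the arm holds its last target. There are 200 camera calls.

### The job

Get the mandrel rest ready and lay the ring mandrel in it. Pull the ratchet prop's column up, counting the clicks of its pawl, to the notch that brings its fork level with the fixed fork, and not a click further. The guide is stiff, so push the column back down until its tooth beds on the pawl, and bear down on it with about 20 N for a second to prove that it holds; more than 25 N bends the pawl. Then lay the ring mandrel across both forks so that it lies level, thick end in the fixed fork, and let go. Leave the hammer and the oil stone where they lie.

Things in the scene. Friction and masses are not known exactly. Their poses are not given: they have to be found in the camera images.
- mandrel_rest: Grey iron rest bolted to the worktop: base plate 100 (x) x 260 (y) x 10 mm with two upright forks whose slots run along its y. Origin under the plate's centre, x across, y along it, z up. At y = +80 mm the fixed fork on a plain post; at y = -80 mm the ratchet prop: a square housing, 44 mm wide, 88 mm high, from which the toothed column rises.
- fixed_fork (a point): Middle of the fixed fork's slot floor (rubber lined), 162 mm above the worktop. The slot is 32 mm wide (x), open along y, between cheeks 10 mm thick that rise 16 mm above the floor; the fork's head is 24 mm long (y).
- prop_column: Column of the prop, slides up and down only; origin on its axis, 122 mm below its fork's slot floor. Its bright steel head is 46 (x) x 24 (y) mm, solid to 28 mm below that floor: grip it across the flat y faces. 0.35 kg, guide friction 7 N: it stays about where it is left. Pulling takes 8 to 18 N, swelling as each of its 8 front teeth pushes the pawl out and falling by 4 to 8 N at each click.
- prop_fork (a point): Middle of the prop fork's slot floor. Slot 26 mm wide (x), cheeks 10 mm thick, 16 mm high, head 24 mm long (y). Bedded on the pawl it stands 122, 130, 138, 146, 154, 162, 170 or 178 mm above the worktop; 162 is level with the fixed fork. Starts at 122 to 140, not always bedded. The pawl clicks in 0.5 to 1.5 mm above a bedded height: pull it to 164 to 168, then push down; 172 is a click too far.
- prop_pawl: Dark steel pawl 14 mm wide on a pin at the front (-x) of the prop's housing, leaning in and up against the teeth; its thumb tail sticks out 30 mm to -x. Origin on its pin, 44 mm above the worktop. A spring holds it in; it swings out about 0.13 rad as a tooth passes and snaps back. It carries the column, a hard contact; of a push P on the column it gets P - 3.6 N. It needs no handling.
- ring_mandrel: Tapered steel ring mandrel, 262 mm long (its y), 0.3 to 0.55 kg. Origin under its middle, on the worktop as it lies. Thick end at -y: 26 mm wide, 27 mm high from y = -130 to -70 mm; the rest, to y = +126 mm, grips as a bar 20 mm wide and 20 mm high whose underside is level with that of the thick end. Centre of mass near y = -16 mm.
- mandrel_thick (a point): Point on the mandrel's axis in its thick end, 100 mm from the origin towards -y, 13.5 mm above the underside; it belongs over the fixed fork.
- mandrel_thin (a point): Point on the mandrel's axis, 60 mm from the origin towards +y (thin end), 13.5 mm above the underside; it belongs over the prop's fork.
- hammer: Small chasing hammer lying flat, 69 x 218 x 25 mm, origin under its middle. Bystander; it and the mandrel may have changed sides.
- oil_stone: Dark oil stone 38 x 125 x 21 mm, origin under its middle. Bystander behind the rest.

How it is judged:
By the outcome, as a careful person would: the job done as asked, in the order asked, and still so for the second after the job is handed in, with the robot touching nothing.
It also fails if it takes over 70 s, if anything falls off the work surface, if the arm or the gripper's body presses on something with over 40 N, if the wrist force passes 120 N, or if a joint passes its speed limit or range.

## Working session

There is one attempt and no reset: what is moved stays moved. The work goes in short steps, Python scripts to look and compute and a tool call to move; the robot and the scene stay as the last step left them, time stands still between calls to the robot, and variables do not carry over. Pictures are saved under pics/ and viewed, at most 10 in all, crops included, and the job is handed in when it is done.

Besides the shell and the picture viewer there is one more tool, called after ">>>" as name([rows], argument=value, ...), one row to a line, values as JSON. arm_command: Moves the arm, as the interface text tells. Its arguments: {"type":"object","properties":{"xyz":{"type":"array","items":{"type":"array","items":{"type":"number"}}},"spin":{"type":"array","items":{"type":"number"}},"jaw":{"type":"number"},"squeeze":{"type":"number"}},"required":["xyz","spin"]}

```bash
mkdir -p pics; ls
cat > h.py <<'E'
from cell import *
import numpy as np, cv2
def world(c, u, v, d=None):
    """pixels (u,v) with depth -> world points"""
    K=np.array([[c["fx"],0,c["cx"]],[0,c["fy"],c["cy"]],[0,0,1]])
    p=cv2.undistortPoints(np.stack([u,v],-1).astype(float).reshape(-1,1,2),K,np.array(c["dist_coeffs"],float))[:,0]
    r=np.c_[p[:,0],-p[:,1],-np.ones(len(p))]
    T=np.array(c["world_from_camera"])
    if d is None: return T[:3,3], r@T[:3,:3].T
    return (r*np.asarray(d).reshape(-1,1))@T[:3,:3].T+T[:3,3]
def cloud(c):
    v,u=np.mgrid[0:480,0:640]
    P=world(c,u.ravel(),v.ravel(),c["depth"].ravel()).reshape(480,640,3)
    P[c["depth"]<=0]=np.nan
    return P
E
python3 - <<'E'
from h import *
for n in ("top","side"):
    c=read_camera(n); cv2.imwrite(f"pics/{n}0.png",c["img"][...,::-1]); np.savez(f"{n}0.npz",**c)
    print(n,np.round(c["world_from_camera"],3).tolist(),c["fx"],c["dist_coeffs"],(c["depth"]>0).mean())
o=observe(); print(o)
E
```

```text
pics
top [[0.323, 0.818, -0.476, -0.323], [-0.946, 0.283, -0.156, -0.288], [0.007, 0.501, 0.865, 1.806], [0.0, 0.0, 0.0, 1.0]] 605.8628524730798 [-0.04842039  0.          0.          0.          0.        ] 0.9959895833333333
side [[0.959, 0.151, -0.241, 0.21], [-0.284, 0.498, -0.819, -1.281], [-0.004, 0.854, 0.521, 0.946], [0.0, 0.0, 0.0, 1.0]] 521.2009578365071 [-0.05883007  0.          0.          0.          0.        ] 0.99611328125
{'time': 0.1, 'qpos': array([ 1.03001408e+00,  3.42652817e-01,  1.52491960e+00,  2.20324606e-05,
        1.27538743e+00, -1.45967606e-01]), 'qvel': array([ 0.00219723, -0.00153207, -0.00123153,  0.00085454,  0.00149953,
       -0.00256824]), 'joint_efforts': array([ 7.58452443e-04, -4.32003736e+01, -2.44693959e+01,  7.18017155e-02,
        5.26141527e-02, -4.05650894e-05]), 'tool_pos': array([0.20183438, 0.48452514, 0.40411507]), 'tool_rot': array([-3.14024306e+00, -2.19703757e-04,  2.74677143e+00]), 'contact_force': array([ 0.13234035, -0.57751113,  0.4304294 ]), 'torque': array([ 0.02824185, -0.01472502,  0.0148983 ]), 'grip_force': 0.0, 'opening': 0.09176893222598217}
```

View pics/top0.png

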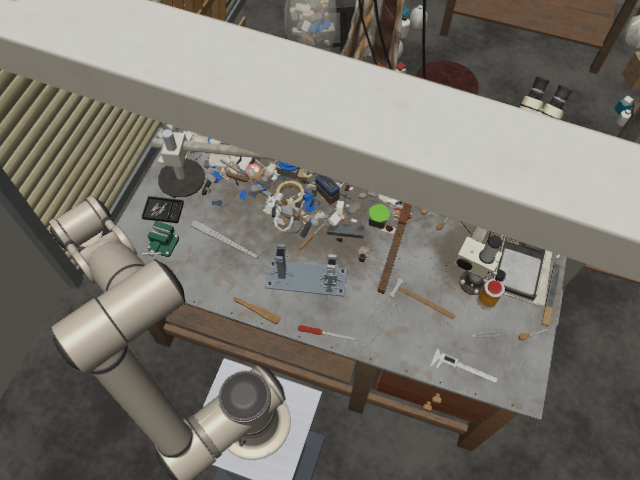

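View pics/side0.png

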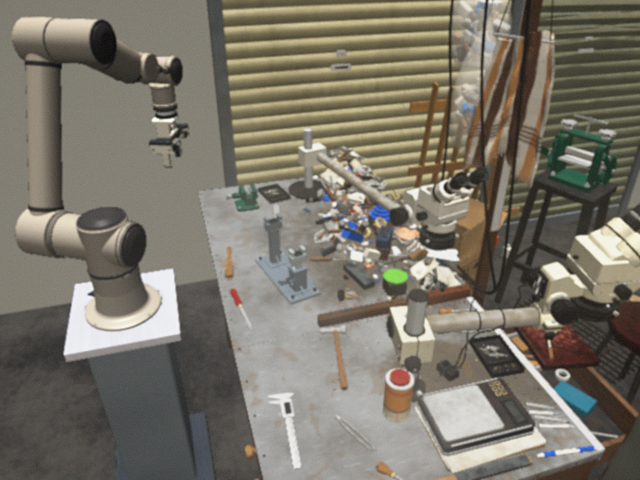

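The top view shows the rest at (305,275): a tall fixed fork at (281,262) and the prop at (331,268). The hammer is at (425,298), the stone at (345,230), and a grey bar, probably the mandrel, runs from (192,223) to (258,258). Next I'll zoom in and measure.

Run:
```python
from h import *
t=dict(np.load("top0.npz")); s=dict(np.load("side0.npz"))
a=t["img"][205:315,170:370,::-1]; b=s["img"][195:305,210:330,::-1]
a=cv2.resize(a,None,fx=4,fy=4,interpolation=cv2.INTER_CUBIC)[:, :800]
b=cv2.resize(b,None,fx=4,fy=4,interpolation=cv2.INTER_CUBIC)
cv2.imwrite("pics/a.png",a);cv2.imwrite("pics/b.png",b)
P=cloud(t)
for n,(u0,u1,v0,v1) in dict(mand=(185,265,215,265),rest=(262,352,240,300)).items():
    Q=P[v0:v1,u0:u1].reshape(-1,3); Q=Q[np.isfinite(Q[:,0])]
    print(n,np.percentile(Q[:,2],[1,5,20,50,80,95,99]).round(4))
    k=Q[(Q[:,2]>.012)]
    print(len(k),k.min(0).round(3),k.max(0).round(3))
# mandrel
Q=P[215:265,185:265].reshape(-1,3);k=Q[(Q[:,2]>.009)&(Q[:,2]<.04)]
r=cv2.minAreaRect((k[:,:2]*1000).astype(np.float32));print(r)
c=k.mean(0);_,_,V=np.linalg.svd(k[:,:2]-c[:2],full_matrices=False);d=V[0];print("axis",d)
st=(k[:,:2]-c[:2])@d;la=(k[:,:2]-c[:2])@[-d[1],d[0]]
print(c)
for x in np.arange(-.14,.14,.02):
    m=(st>=x)&(st<x+.02)
    if m.sum()>2: print(round(x,2),m.sum(),la[m].min().round(4),la[m].max().round(4),k[m,2].max().round(4),np.median(k[m,2]).round(4))
for n,PP in (("top",P[240:300,262:352]),("side",cloud(s)[195:305,245:330])):
    Q=PP.reshape(-1,3)
    for lo,hi in ((.006,.014),(.09,.11),(.11,.13),(.13,.15),(.15,.159),(.16,.172),(.172,.19)):
        k=Q[(Q[:,2]>lo)&(Q[:,2]<hi)]
        if len(k)>3: print(n,lo,len(k),[np.round(x,3) for x in cv2.minAreaRect((k[:,:2]*1000).astype(np.float32))])
```

```text
mand [-0.011  -0.0078 -0.0037  0.0008  0.0063  0.022   0.0292]
435 [0.436 0.164 0.012] [0.642 0.472 0.037]
rest [-0.0105 -0.0065 -0.0014  0.0052  0.0154  0.1338  0.1713]
1487 [ 0.383 -0.13   0.012] [0.648 0.169 0.186]
((528.4117431640625, 321.07391357421875), (192.4765625, 271.7957763671875), 19.70488929748535)
axis [-0.11778043 -0.99303966]
[0.52923404 0.32762613 0.01926175]
-0.12 40 -0.0662 0.0482 0.0358 0.0218
-0.1 46 -0.0787 0.0214 0.0348 0.0224
-0.08 47 -0.1043 0.0617 0.0371 0.0237
-0.06 59 -0.1122 0.0559 0.0355 0.0207
-0.04 45 -0.1053 0.0838 0.0335 0.022
-0.02 42 -0.0795 0.0937 0.0317 0.0216
0.0 43 -0.0962 0.0991 0.033 0.0184
0.02 40 -0.0856 0.1168 0.0293 0.0185
0.04 47 -0.089 0.1217 0.0344 0.0144
0.06 36 -0.0669 0.121 0.0315 0.0167
0.08 35 -0.0651 0.1243 0.0288 0.0172
0.1 25 -0.0177 0.0856 0.028 0.0166
0.12 24 -0.0448 0.0358 0.031 0.0172
0.14 10 -0.0167 0.016 0.0251 0.0161
top 0.006 1305 [array([515.161,  16.16 ]), array([219.651, 300.825]), np.float64(19.179)]
top 0.09 56 [array([479.466,  -1.24 ]), array([ 44.056, 192.088]), np.float64(15.199)]
top 0.11 51 [array([478.655,  
[... 316 characters left out ...]
op 0.172 53 [array([466.53 ,  83.592]), array([54.372, 21.92 ]), np.float64(13.862)]
side 0.006 1137 [array([550.509, 206.078]), array([690.744, 308.477]), np.float64(80.141)]
side 0.09 142 [array([535.092,  81.584]), array([357.653, 149.024]), np.float64(58.839)]
side 0.11 167 [array([481.983,   2.885]), array([ 47.43 , 188.629]), np.float64(15.6)]
side 0.13 210 [array([484.818,   5.284]), array([ 50.99 , 186.625]), np.float64(12.361)]
side 0.15 60 [array([483.395,   6.507]), array([ 51.741, 183.495]), np.float64(11.012)]
side 0.16 70 [array([468.778,  81.834]), array([52.401, 27.999]), np.float64(9.571)]
side 0.172 40 [array([468.77 ,  84.099]), array([51.77 , 26.707]), np.float64(14.811)]
```

View pics/a.png

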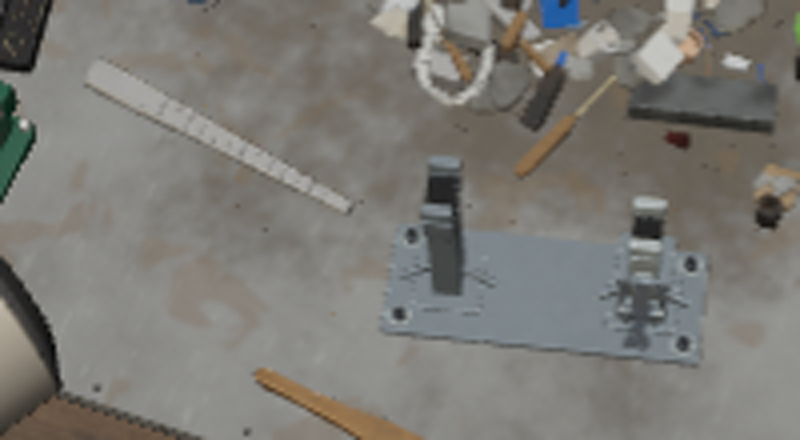

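View pics/b.png

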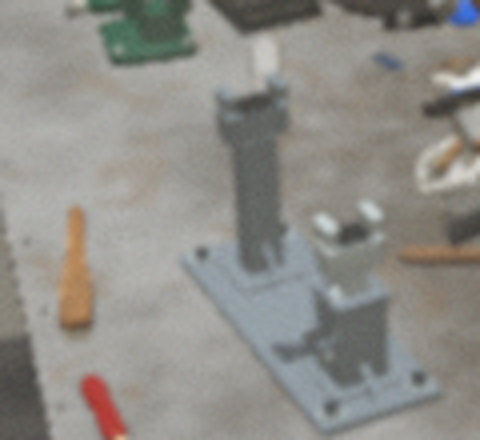

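The crops make the geometry clear. The mandrel's thick end is at top px (193,224) and its thin end at (258,257). The cheek tops of both forks show in both views, so I'll triangulate those and cast rays for the plate corners and mandrel.

```bash
cat > m.py <<'E'
from h import *
t=dict(np.load("top0.npz")); s=dict(np.load("side0.npz"))
def plane(c,pts,z):
    p=np.array(pts,float);o,r=world(c,p[:,0],p[:,1]); return o+r*((z-o[2])/r[:,2])[:,None]
def tri(pa,pb):
    o1,r1=world(t,np.array([pa[0]]),np.array([pa[1]]));o2,r2=world(s,np.array([pb[0]]),np.array([pb[1]]))
    A=np.c_[r1[0],-r2[0]];x=np.linalg.lstsq(A,o2-o1,rcond=None)[0]
    a,b=o1+x[0]*r1[0],o2+x[1]*r2[0];return (a+b)/2,np.linalg.norm(a-b)
E
python3 - <<'E'
from m import *
A=lambda x,y:((x-1.5)/4+170,(y-1.5)/4+205); B=lambda x,y:((x-1.5)/4+210,(y-1.5)/4+195)
np.set_printoptions(precision=4,suppress=True)
for n,a,b in (("fix far",(446,163),(278,83)),("fix near",(437,211),(225,94)),("prop far",(651,203),(371,211)),("prop near",(646,246),(325,223))):
    print(n,*tri(A(*a),B(*b)))
c=plane(t,[A(*q) for q in ((397,226),(708,258),(697,365),(380,332))],.01);print(c,c.mean(0),np.linalg.norm(np.roll(c,-1,0)-c,axis=1))
c=plane(s,[B(*q) for q in ((440,393),(327,432),(180,256))],.01);print(c,(c[0]+c[2])/2)
# mandrel mask: lighter than the blurred bench
im=t["img"].astype(np.float32).mean(2);sub=im[205:265,180:270]
bg=cv2.medianBlur(t["img"].mean(2).astype(np.uint8),41)[205:265,180:270]
m=((sub-bg)>18).astype(np.uint8)
n,l,st,ce=cv2.connectedComponentsWithStats(m);i=1+st[1:,4].argmax();print(st[i],[x[4] for x in st])
v,u=np.nonzero(l==i);u=u+180;v=v+205
p=plane(t,np.c_[u,v],.022)[:,:2]
r=cv2.minAreaRect((p*1000).astype(np.float32));print(r)
c0=p.mean(0);_,_,V=np.linalg.svd(p-c0,full_matrices=False);d=V[0];e=(p-c0)@d;f=(p-c0)@[-d[1],d[0]]
print(c0,d,e.min(),e.max(),np.rad2deg(np.arctan2(d[1],d[0])))
for x in np.arange(-.14,.14,.04):
    k=(e>x)&(e<x+.04)
    if k.sum()>5:print(round(x,2),k.sum(),f[k].min(),f[k].max(),f[k].mean())
E
```

```text
fix far [0.4901 0.0875 0.1744] 0.003710330527531767
fix near [0.4476 0.0789 0.1766] 0.002926653250133947
prop far [ 0.5213 -0.0683  0.1483] 0.0028362067596867492
prop near [ 0.4851 -0.0762  0.1493] 0.004203641859178159
[[ 0.5006  0.1427  0.01  ]
 [ 0.5567 -0.1106  0.01  ]
 [ 0.462  -0.1309  0.01  ]
 [ 0.406   0.1211  0.01  ]] [0.4813 0.0056 0.01  ] [0.2594 0.0968 0.2582 0.0971]
[[ 0.5606 -0.1117  0.01  ]
 [ 0.47   -0.1321  0.01  ]
 [ 0.4114  0.1224  0.01  ]] [0.486  0.0053 0.01  ]
[ 12  15  65  38 344] [np.int32(4997), np.int32(1), np.int32(1), np.int32(52), np.int32(1), np.int32(344), np.int32(4)]
((527.1536865234375, 313.51959228515625), (262.81951904296875, 23.061565399169922), 80.19193267822266)
[0.5276 0.3291] [0.1997 0.9799] -0.14695506397114094 0.11602550334121743 78.48137910317885
-0.14 36 -0.007067723194206482 0.005782127829715425 -0.0002834747374680703
-0.1 45 -0.007574484369886789 0.007041928148194093 -0.00014612108976653137
-0.06 51 -0.008081074754912347 0.008320172582289682 0.000203118508232782
-0.02 55 -0.00982780439843168 0.00961727074417778 -4.0676595258370564e-05
0.02 54 -0.010584465762774001 0.010933647098014126 0.0003048495649251789
0.06 70 -0.01158935979925848 0.011732908802220648 -0.00014176993004977938
0.1 27 -0.01060359578366609 0.011066238451161104 -4.665977600386631e-05
```

>>> arm_command([
  [8,-15,0],
  [17,-31,0],
  [17,-31,0],
  [17,-31,0],
  [17,-31,0],
  [17,-31,0],
  [17,-31,0],
  [17,-31,0],
  [17,-31,0],
  [17,-31,0],
  [17,-31,0],
  [17,-31,0],
  [17,-31,0],
  [17,-31,0],
  [17,-31,0],
  [17,-31,0],
  [17,-31,0],
  [12,-24,0],
  [9,-22,0],
  [0,0,0],
], spin=[2,2,2,2,2,2,2,2,2,2,2,2,2,2,2,2,2,1,0,0], jaw=1, squeeze=40)

```text
time: 2.1
tool_pos: [0.5037, -0.0746, 0.4041]
tool_rot: [-3.141, -0.001, -2.928]
contact_force: [-0.2, 0.9, 0.2]
opening: 0.0918
grip_force: 0.0
```

>>> arm_command([
  [0,2,-10],
  [0,0,-20],
  [0,0,-20],
  [0,0,-20],
  [0,0,-20],
  [0,0,-16],
  [0,0,-10],
  [0,0,-5],
  [0,0,0],
], spin=[0,0,0,0,0,0,0,0,0])

```text
time: 3.0
tool_pos: [0.5027, -0.0698, 0.2833]
tool_rot: [3.141, -0.001, -2.925]
contact_force: [0.5, -0.6, 0.7]
opening: 0.0918
grip_force: 0.0
```

Run:
```python
from h import *
o=observe();print(o["tool_pos"],o["contact_force"])
ims=[]
for n,(u0,v0) in (("top",(290,225)),("side",(255,215))):
    c=read_camera(n);np.savez(n+"1.npz",**c);ims.append(cv2.resize(c["img"][v0:v0+80,u0:u0+80,::-1],None,fx=5,fy=5,interpolation=cv2.INTER_CUBIC))
cv2.imwrite("pics/c.png",np.hstack(ims))
```

```text
[ 0.50267665 -0.0698203   0.28332838] [ 0.50430212 -0.5632716   0.73958443]
```

View pics/c.png

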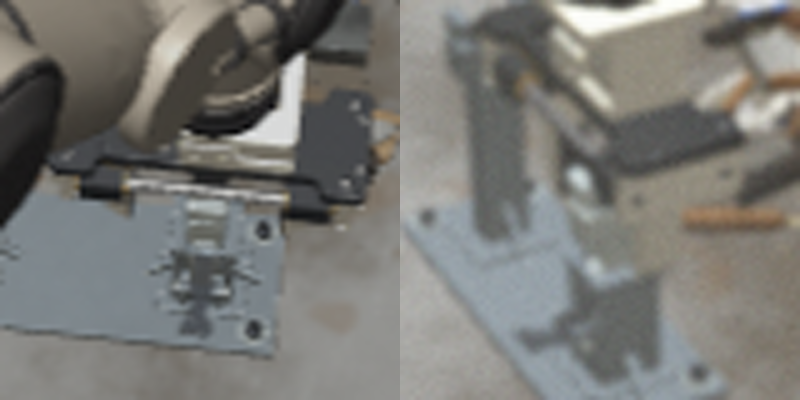

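The gripper straddles the prop head, seen at about (205,215) in the left half and (590,200) in the right, with clear space on both sides. I'll close gently first and read the side force.

>>> arm_command([
  [0,0,0],
  [0,0,0],
  [0,0,0],
  [0,0,0],
  [0,0,0],
  [0,0,0],
  [0,0,0],
  [0,0,0],
], spin=[0,0,0,0,0,0,0,0], jaw=-1, squeeze=8)

```text
time: 3.9
tool_pos: [0.5029, -0.0704, 0.2837]
tool_rot: [3.142, -0.0, -2.926]
contact_force: [0.2, -0.6, 0.4]
opening: 0.0326
grip_force: 0.0
```

>>> arm_command([
  [0,0,0],
  [0,0,0],
  [0,0,0],
  [0,0,0],
  [0,0,0],
], spin=[0,0,0,0,0])

```text
time: 4.4
tool_pos: [0.5029, -0.0704, 0.2837]
tool_rot: [-3.142, -0.0, -2.925]
contact_force: [0.7, -0.7, -0.7]
opening: 0.0239
grip_force: 8.0
```

>>> arm_command([
  [0,0,0],
  [0,0,0],
  [0,0,0],
], spin=[0,0,0], squeeze=55)

```text
time: 4.7
tool_pos: [0.5029, -0.0704, 0.2837]
tool_rot: [-3.142, -0.0, -2.925]
contact_force: [0.8, -2.0, -0.7]
opening: 0.0237
grip_force: 55.0
```

>>> arm_command([
  [0,0,1],
  [0,0,0],
], spin=[0,0])

```text
time: 4.9
tool_pos: [0.503, -0.0705, 0.2839]
tool_rot: [3.141, -0.001, -2.926]
contact_force: [4.0, -2.9, -12.5]
opening: 0.0236
grip_force: 55.0
```

>>> arm_command([
  [0,0,1],
  [0,0,0],
], spin=[0,0])

```text
time: 5.1
tool_pos: [0.503, -0.0705, 0.2847]
tool_rot: [3.141, -0.001, -2.926]
contact_force: [3.8, -3.0, -13.7]
opening: 0.0235
grip_force: 55.0
```

>>> arm_command([
  [0,0,1],
  [0,0,0],
], spin=[0,0])

```text
time: 5.3
tool_pos: [0.503, -0.0705, 0.2856]
tool_rot: [3.141, -0.001, -2.926]
contact_force: [5.3, -3.1, -15.3]
opening: 0.0234
grip_force: 55.0
```

>>> arm_command([
  [0,0,1],
  [0,0,0],
], spin=[0,0])

```text
time: 5.5
tool_pos: [0.503, -0.0705, 0.2867]
tool_rot: [3.141, -0.001, -2.926]
contact_force: [4.2, -2.8, -13.5]
opening: 0.0236
grip_force: 55.0
```

>>> arm_command([
  [0,0,1],
  [0,0,0],
], spin=[0,0])

```text
time: 5.7
tool_pos: [0.503, -0.0705, 0.288]
tool_rot: [3.141, -0.001, -2.926]
contact_force: [4.0, -2.7, -12.0]
opening: 0.0237
grip_force: 55.0
```

>>> arm_command([
  [0,0,1],
  [0,0,0],
], spin=[0,0])

```text
time: 5.9
tool_pos: [0.5029, -0.0704, 0.2896]
tool_rot: [3.142, -0.0, -2.926]
contact_force: [3.2, -2.9, -10.3]
opening: 0.0235
grip_force: 55.0
```

>>> arm_command([
  [0,0,1],
  [0,0,0],
], spin=[0,0])

```text
time: 6.1
tool_pos: [0.5029, -0.0704, 0.2906]
tool_rot: [3.142, -0.0, -2.926]
contact_force: [3.7, -3.3, -12.1]
opening: 0.0236
grip_force: 55.0
```

>>> arm_command([
  [0,0,1],
  [0,0,0],
], spin=[0,0])

```text
time: 6.3
tool_pos: [0.5029, -0.0704, 0.2914]
tool_rot: [3.141, -0.0, -2.926]
contact_force: [4.1, -3.1, -13.3]
opening: 0.0234
grip_force: 55.0
```

>>> arm_command([
  [0,0,1],
  [0,0,0],
], spin=[0,0])

```text
time: 6.5
tool_pos: [0.5029, -0.0704, 0.2923]
tool_rot: [3.141, -0.0, -2.926]
contact_force: [4.3, -3.4, -14.5]
opening: 0.0238
grip_force: 55.0
```

>>> arm_command([
  [0,0,1],
  [0,0,0],
], spin=[0,0])

```text
time: 6.7
tool_pos: [0.5029, -0.0705, 0.2932]
tool_rot: [3.141, -0.0, -2.926]
contact_force: [5.3, -3.7, -15.3]
opening: 0.0235
grip_force: 55.0
```

>>> arm_command([
  [0,0,1],
  [0,0,0],
], spin=[0,0])

```text
time: 6.9
tool_pos: [0.5029, -0.0704, 0.2942]
tool_rot: [3.141, -0.0, -2.926]
contact_force: [5.4, -4.3, -14.9]
opening: 0.0237
grip_force: 55.0
```

>>> arm_command([
  [0,0,1],
  [0,0,0],
], spin=[0,0])

```text
time: 7.1
tool_pos: [0.5029, -0.0704, 0.2955]
tool_rot: [3.141, -0.0, -2.926]
contact_force: [4.3, -2.5, -11.8]
opening: 0.0237
grip_force: 55.0
```

Peaks at TCP 0.2856 and 0.2935, so the period is 8 mm. The first click came at about 0.2885, which is the 138 notch and agrees with the camera. I need three more clicks (146, 154, 162) and will stop near 0.315.

>>> arm_command([
  [0,0,1],
  [0,0,0],
], spin=[0,0])

```text
time: 7.3
tool_pos: [0.5029, -0.0704, 0.2968]
tool_rot: [-3.142, 0.0, -2.926]
contact_force: [2.5, -4.0, -9.0]
opening: 0.0237
grip_force: 55.0
```

>>> arm_command([
  [0,0,1],
  [0,0,0],
], spin=[0,0])

```text
time: 7.5
tool_pos: [0.5029, -0.0704, 0.2979]
tool_rot: [-3.142, -0.0, -2.925]
contact_force: [3.1, -4.0, -8.5]
opening: 0.0239
grip_force: 55.0
```

>>> arm_command([
  [0,0,1],
  [0,0,0],
], spin=[0,0])

```text
time: 7.7
tool_pos: [0.5029, -0.0704, 0.2986]
tool_rot: [3.142, -0.0, -2.926]
contact_force: [2.7, -3.2, -11.7]
opening: 0.0237
grip_force: 55.0
```

>>> arm_command([
  [0,0,1],
  [0,0,0],
], spin=[0,0])

```text
time: 7.9
tool_pos: [0.5029, -0.0704, 0.2994]
tool_rot: [3.141, -0.0, -2.926]
contact_force: [4.8, -3.0, -13.8]
opening: 0.0237
grip_force: 55.0
```

>>> arm_command([
  [0,0,1],
  [0,0,0],
], spin=[0,0])

```text
time: 8.1
tool_pos: [0.5029, -0.0704, 0.3002]
tool_rot: [3.141, -0.0, -2.926]
contact_force: [4.8, -3.7, -14.6]
opening: 0.0236
grip_force: 55.0
```

>>> arm_command([
  [0,0,1],
  [0,0,0],
], spin=[0,0])

```text
time: 8.3
tool_pos: [0.5029, -0.0704, 0.3012]
tool_rot: [3.141, -0.0, -2.926]
contact_force: [4.2, -3.6, -15.0]
opening: 0.0238
grip_force: 55.0
```

>>> arm_command([
  [0,0,1],
  [0,0,0],
], spin=[0,0])

```text
time: 8.5
tool_pos: [0.5029, -0.0704, 0.3021]
tool_rot: [3.141, -0.0, -2.926]
contact_force: [5.3, -3.2, -15.3]
opening: 0.0241
grip_force: 55.0
```

>>> arm_command([
  [0,0,1],
  [0,0,0],
], spin=[0,0])

```text
time: 8.7
tool_pos: [0.5029, -0.0704, 0.3035]
tool_rot: [3.141, -0.0, -2.926]
contact_force: [3.7, -4.4, -11.9]
opening: 0.0236
grip_force: 55.0
```

>>> arm_command([
  [0,0,1],
  [0,0,0],
], spin=[0,0])

```text
time: 8.9
tool_pos: [0.5029, -0.0704, 0.3048]
tool_rot: [-3.142, -0.0, -2.925]
contact_force: [3.8, -3.4, -8.8]
opening: 0.0237
grip_force: 55.0
```

>>> arm_command([
  [0,0,1],
  [0,0,0],
], spin=[0,0])

```text
time: 9.1
tool_pos: [0.5029, -0.0704, 0.3059]
tool_rot: [-3.142, -0.0, -2.926]
contact_force: [2.0, -4.2, -9.6]
opening: 0.0235
grip_force: 55.0
```

>>> arm_command([
  [0,0,1],
  [0,0,0],
], spin=[0,0])

```text
time: 9.3
tool_pos: [0.5029, -0.0704, 0.3066]
tool_rot: [3.142, -0.0, -2.926]
contact_force: [3.2, -3.5, -11.7]
opening: 0.0234
grip_force: 55.0
```

>>> arm_command([
  [0,0,1],
  [0,0,0],
], spin=[0,0])

```text
time: 9.5
tool_pos: [0.5029, -0.0704, 0.3073]
tool_rot: [3.141, -0.0, -2.926]
contact_force: [4.3, -4.7, -14.1]
opening: 0.0237
grip_force: 55.0
```

>>> arm_command([
  [0,0,1],
  [0,0,0],
], spin=[0,0])

```text
time: 9.7
tool_pos: [0.5029, -0.0704, 0.3082]
tool_rot: [3.141, -0.0, -2.926]
contact_force: [4.6, -4.2, -15.7]
opening: 0.0237
grip_force: 55.0
```

>>> arm_command([
  [0,0,1],
  [0,0,0],
], spin=[0,0])

```text
time: 9.9
tool_pos: [0.5029, -0.0704, 0.3092]
tool_rot: [3.141, -0.0, -2.926]
contact_force: [4.5, -4.3, -15.0]
opening: 0.0241
grip_force: 55.0
```

Run:
```python
from h import *
o=observe();print(o["tool_pos"])
c=read_camera("side");np.savez("side2.npz",**c)
cv2.imwrite("pics/d.png",cv2.resize(c["img"][185:285,230:350,::-1],None,fx=6,fy=6,interpolation=cv2.INTER_CUBIC))
```

```text
[ 0.50292835 -0.07043626  0.30915061]
```

View pics/d.png

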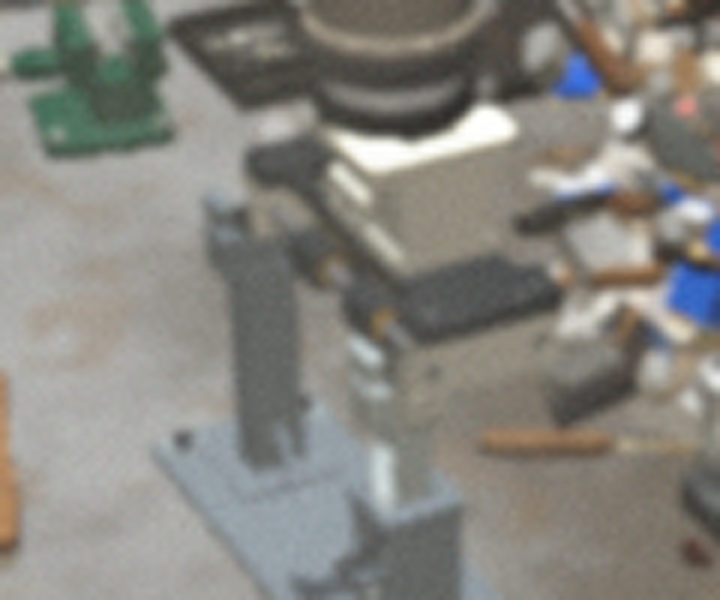

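Third click is in; the fourth is coming up.

>>> arm_command([
  [0,0,1],
  [0,0,0],
], spin=[0,0])

```text
time: 10.15
tool_pos: [0.5029, -0.0704, 0.3101]
tool_rot: [3.141, -0.001, -2.926]
contact_force: [4.5, -3.4, -15.4]
opening: 0.0237
grip_force: 55.0
```

>>> arm_command([
  [0,0,1],
  [0,0,0],
], spin=[0,0])

```text
time: 10.35
tool_pos: [0.5029, -0.0704, 0.3114]
tool_rot: [3.141, -0.0, -2.925]
contact_force: [3.7, -4.4, -12.3]
opening: 0.0238
grip_force: 55.0
```

>>> arm_command([
  [0,0,1],
  [0,0,0],
], spin=[0,0])

```text
time: 10.55
tool_pos: [0.5029, -0.0704, 0.3127]
tool_rot: [3.142, -0.0, -2.925]
contact_force: [2.6, -4.3, -8.5]
opening: 0.0237
grip_force: 55.0
```

>>> arm_command([
  [0,0,1],
  [0,0,0],
], spin=[0,0])

```text
time: 10.75
tool_pos: [0.5029, -0.0704, 0.3139]
tool_rot: [-3.142, 0.0, -2.926]
contact_force: [2.5, -3.3, -9.8]
opening: 0.0236
grip_force: 55.0
```

>>> arm_command([
  [0,0,1],
  [0,0,0],
], spin=[0,0])

```text
time: 10.95
tool_pos: [0.5029, -0.0704, 0.3146]
tool_rot: [3.142, -0.0, -2.926]
contact_force: [3.6, -4.4, -11.7]
opening: 0.0238
grip_force: 55.0
```

Run:
```python
from h import *
c=read_camera("side");np.savez("side3.npz",**c)
cv2.imwrite("pics/e.png",cv2.resize(c["img"][195:265,250:330,::-1],None,fx=8,fy=8,interpolation=cv2.INTER_CUBIC))
```

```text
(no output)
```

View pics/e.png

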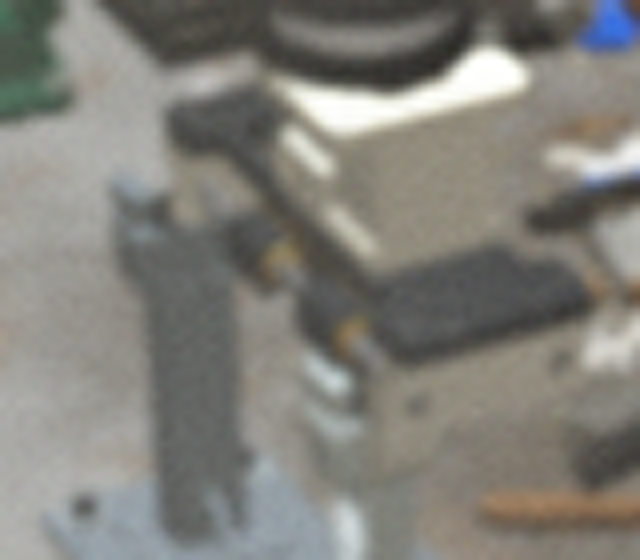

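Four clicks counted, TCP at 0.3146, and the force is past the drop. Now I'll push down in small steps.

>>> arm_command([
  [0,0,-1],
  [0,0,0],
], spin=[0,0])

```text
time: 11.2
tool_pos: [0.5028, -0.0704, 0.3144]
tool_rot: [-3.141, 0.0, -2.925]
contact_force: [0.5, -4.0, -2.1]
opening: 0.0235
grip_force: 55.0
```

>>> arm_command([
  [0,0,-1],
  [0,0,0],
], spin=[0,0])

```text
time: 11.4
tool_pos: [0.5028, -0.0704, 0.3134]
tool_rot: [-3.141, 0.001, -2.925]
contact_force: [-1.2, -3.0, 3.5]
opening: 0.0235
grip_force: 55.0
```

>>> arm_command([
  [0,0,-0.5],
  [0,0,0],
], spin=[0,0])

```text
time: 11.6
tool_pos: [0.5029, -0.0704, 0.3125]
tool_rot: [-3.141, 0.0, -2.925]
contact_force: [-1.8, -3.3, 3.0]
opening: 0.0234
grip_force: 55.0
```

>>> arm_command([
  [0,0,-0.5],
  [0,0,0],
], spin=[0,0])

```text
time: 11.8
tool_pos: [0.5029, -0.0704, 0.3121]
tool_rot: [-3.141, 0.0, -2.925]
contact_force: [-2.7, -3.2, 5.4]
opening: 0.0239
grip_force: 55.0
```

>>> arm_command([
  [0,0,-0.5],
  [0,0,0],
], spin=[0,0])

```text
time: 12.0
tool_pos: [0.5029, -0.0704, 0.3119]
tool_rot: [-3.141, 0.0, -2.925]
contact_force: [-2.6, -2.5, 8.9]
opening: 0.0242
grip_force: 55.0
```

>>> arm_command([
  [0,0,-0.5],
  [0,0,0],
], spin=[0,0])

```text
time: 12.2
tool_pos: [0.5028, -0.0704, 0.3118]
tool_rot: [-3.141, 0.001, -2.925]
contact_force: [-4.2, -3.5, 12.6]
opening: 0.0237
grip_force: 55.0
```

>>> arm_command([
  [0,0,-0.5],
  [0,0,0],
], spin=[0,0])

```text
time: 12.4
tool_pos: [0.5028, -0.0704, 0.3117]
tool_rot: [-3.141, 0.001, -2.925]
contact_force: [-5.1, -2.0, 14.6]
opening: 0.0237
grip_force: 55.0
```

>>> arm_command([
  [0,0,-0.5],
  [0,0,0],
  [0,0,0],
], spin=[0,0,0])

```text
time: 12.7
tool_pos: [0.5028, -0.0703, 0.3116]
tool_rot: [-3.141, 0.001, -2.925]
contact_force: [-6.9, -1.9, 18.6]
opening: 0.0237
grip_force: 55.0
```

>>> arm_command([
  [0,0,-0.2],
  [0,0,0],
  [0,0,0],
  [0,0,0],
], spin=[0,0,0,0])

```text
time: 13.1
tool_pos: [0.5028, -0.0703, 0.3116]
tool_rot: [-3.141, 0.001, -2.925]
contact_force: [-7.2, -2.2, 20.4]
opening: 0.0238
grip_force: 55.0
```

>>> arm_command([
  [0,0,0],
  [0,0,0],
  [0,0,0],
  [0,0,0],
  [0,0,0],
  [0,0,0],
  [0,0,0],
  [0,0,0],
  [0,0,0],
], spin=[0,0,0,0,0,0,0,0,0])

```text
time: 14.0
tool_pos: [0.5028, -0.0703, 0.3116]
tool_rot: [-3.141, 0.001, -2.925]
contact_force: [-7.7, -2.3, 20.4]
opening: 0.0234
grip_force: 55.0
```

>>> arm_command([
  [0,0,1],
  [0,0,1],
  [0,0,0.5],
  [0,0,0],
], spin=[0,0,0,0])

```text
time: 14.4
tool_pos: [0.503, -0.0704, 0.3119]
tool_rot: [3.142, -0.0, -2.925]
contact_force: [-0.7, -3.1, 2.6]
opening: 0.0234
grip_force: 55.0
```

>>> arm_command([
  [0,0,0],
  [0,0,0],
  [0,0,0],
  [0,0,0],
  [0,0,0],
  [0,0,0],
  [0,0,0],
  [0,0,0],
  [0,0,10],
  [0,0,20],
  [0,0,25],
  [0,0,25],
  [0,0,15],
  [0,0,5],
  [0,0,0],
], spin=[0,0,0,0,0,0,0,0,0,0,0,0,0,0,0], jaw=1)

```text
time: 15.9
tool_pos: [0.5029, -0.0704, 0.4128]
tool_rot: [-3.141, 0.001, -2.926]
contact_force: [-0.5, -0.7, -0.4]
opening: 0.0914
grip_force: 0.0
```

>>> arm_command([
  [0,10,0],
  [1,20,0],
  [1,25,0],
  [1,25,0],
  [2,25,0],
  [2,25,0],
  [2,25,0],
  [2,25,0],
  [2,25,0],
  [2,25,0],
  [2,25,0],
  [2,25,0],
  [2,25,0],
  [2,25,0],
  [2,25,0],
  [1,25,0],
  [0,20,0],
  [0,0,0],
  [0,0,0],
], spin=[-3,-6,-7,-7,-7,-7,-7,-7,-7,-7,-7,-7,-7,-7,-7,-7,-6,0,0])

```text
time: 17.8
tool_pos: [0.5288, 0.3296, 0.4107]
tool_rot: [-3.14, 0.002, 1.388]
contact_force: [0.3, -0.5, 0.3]
opening: 0.0919
grip_force: 0.0
```

Run:
```python
from h import *
import m
np.set_printoptions(precision=4,suppress=True)
c=read_camera("side");np.savez("side4.npz",**c); t=read_camera("top");np.savez("top4.npz",**t)
a=cv2.resize(t["img"][205:305,180:350,::-1],None,fx=2.35,fy=4,interpolation=cv2.INTER_CUBIC)
a=cv2.resize(t["img"][205:305,250:350,::-1],None,fx=4,fy=4,interpolation=cv2.INTER_CUBIC)
b=cv2.resize(c["img"][195:295,240:340,::-1],None,fx=4,fy=4,interpolation=cv2.INTER_CUBIC)
cv2.imwrite("pics/f.png",np.hstack([a,b]))
```

```text
(no output)
```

View pics/f.png

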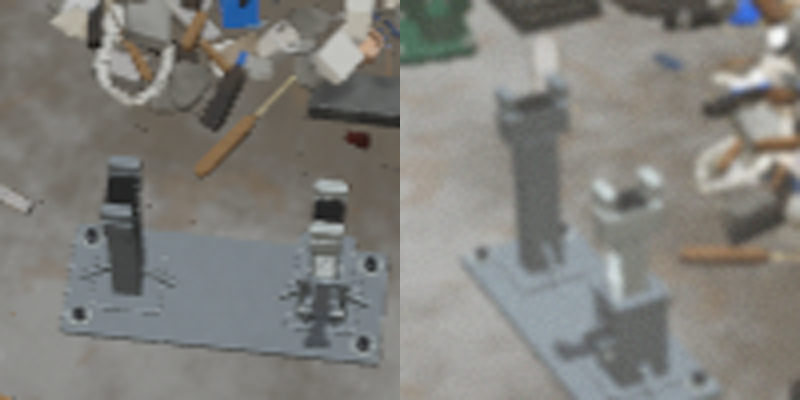

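The column stands raised. Cheek tops in the left half (top view): prop (331,186) and (326,229), fixed (126,162) and (117,211). In the right half (side view): prop (605,189) and (651,175), fixed (506,93) and (558,83). I'll check that they are level.

Run:
```python
from m import *
np.set_printoptions(precision=4,suppress=True)
A=lambda x,y:((x-1.5)/4+250,(y-1.5)/4+205); B=lambda x,y:((x-1.5)/4+240,(y-1.5)/4+195)
r=[]
for n,a,b in (("fix far",(126,162),(158,83)),("fix near",(117,211),(106,93)),("prop far",(331,186),(251,175)),("prop near",(326,229),(205,189))):
    r.append(tri(A(*a),B(*b))[0]);print(n,r[-1])
f=(r[0]+r[1])/2;p=(r[2]+r[3])/2;d=f-p;print(f,p,d,np.degrees(np.arctan2(d[1],d[0])))
```

```text
fix far [0.4905 0.0877 0.1745]
fix near [0.4479 0.0789 0.1771]
prop far [ 0.5214 -0.0676  0.1773]
prop near [ 0.4859 -0.0752  0.1765]
[0.4692 0.0833 0.1758] [ 0.5036 -0.0714  0.1769] [-0.0344  0.1547 -0.0011] 102.54144974059646
```

>>> arm_command([
  [0,0,-15],
  [0,0,-30],
  [0,0,-35],
  [0,0,-35],
  [0,0,-35],
  [0,0,-30],
  [0,0,-20],
  [0,0,-12],
  [0,0,-8],
  [0,0,-5],
  [0,0,0],
], spin=[0,0,0,0,0,0,0,0,0,0,0])

```text
time: 19.0
tool_pos: [0.5291, 0.3295, 0.1873]
tool_rot: [3.141, -0.0, 1.385]
contact_force: [0.3, 0.8, 0.9]
opening: 0.0918
grip_force: 0.0
```

The forks are level to about 1 mm. Now to grasp the mandrel.

>>> arm_command([
  [0,0,-4],
  [0,0,-3],
  [0,0,0],
], spin=[0,0,0])

```text
time: 19.3
tool_pos: [0.5288, 0.3296, 0.18]
tool_rot: [3.142, 0.0, 1.386]
contact_force: [-0.7, -0.2, 0.5]
opening: 0.0918
grip_force: 0.0
```

>>> arm_command([
  [0,0,0],
  [0,0,0],
  [0,0,0],
  [0,0,0],
  [0,0,0],
  [0,0,0],
  [0,0,0],
  [0,0,0],
  [0,0,0],
  [0,0,0],
  [0,0,0],
  [0,0,0],
  [0,0,0],
  [0,0,0],
  [0,0,0],
], spin=[0,0,0,0,0,0,0,0,0,0,0,0,0,0,0], jaw=-1, squeeze=10)

```text
time: 20.8
tool_pos: [0.529, 0.3296, 0.18]
tool_rot: [3.141, -0.0, 1.385]
contact_force: [2.4, -0.6, -1.0]
opening: 0.0199
grip_force: 10.0
```

>>> arm_command([
  [0,0,0],
  [0,0,0],
  [0,0,0],
], spin=[0,0,0], squeeze=50)

```text
time: 21.1
tool_pos: [0.529, 0.3296, 0.18]
tool_rot: [3.141, -0.0, 1.385]
contact_force: [2.2, -1.1, -1.0]
opening: 0.0197
grip_force: 50.0
```

>>> arm_command([
  [0,0,5],
  [0,0,10],
  [0,0,20],
  [0,0,30],
  [0,0,30],
  [0,0,30],
  [0,0,30],
  [0,0,30],
  [0,0,20],
  [0,0,10],
  [0,0,0],
  [0,0,0],
], spin=[0,0,0,0,0,0,0,0,0,0,0,0])

```text
time: 22.3
tool_pos: [0.5285, 0.3295, 0.3938]
tool_rot: [-3.14, 0.001, 1.386]
contact_force: [-0.6, -0.1, -5.9]
opening: 0.0193
grip_force: 50.0
```

Run:
```python
from h import *
o=observe();print(o["tool_pos"],o["contact_force"],o["torque"])
for n in("side","top"):
    c=read_camera(n);np.savez(n+"5.npz",**c)
    if n=="side":b=c["img"][120:320,180:380,::-1]
    else:a=c["img"][120:320,140:340,::-1]
cv2.imwrite("pics/g.png",cv2.resize(np.hstack([a,b]),None,fx=2,fy=2,interpolation=cv2.INTER_CUBIC))
```

```text
[0.52854022 0.32952125 0.39383516] [-0.62111775 -0.13868775 -5.92294589] [-0.16861626  0.06210096  0.03594286]
```

View pics/g.png

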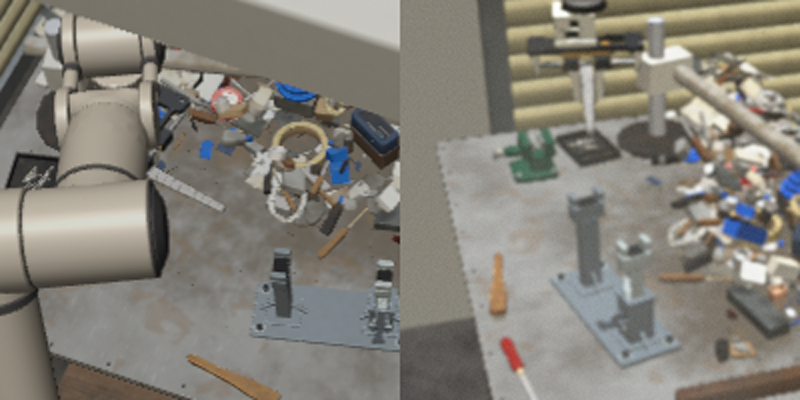

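The mandrel is held. Its thin tip is at (222,209) in the left half (top view) and (591,133) in the right (side view). I'll triangulate the tip to find where along its length I hold it.

Run:
```python
from m import *
np.set_printoptions(precision=4,suppress=True)
p,e=tri(((222-.5)/2+140,(209-.5)/2+120),((191-.5)/2+180,(133-.5)/2+120));print(p,e)
d=p[:2]-[.5287,.3295];print(np.linalg.norm(d),np.degrees(np.arctan2(-d[1],-d[0])))
o=observe();print(o["tool_pos"],o["torque"],o["contact_force"])
c=dict(np.load("top5.npz"));a=c["img"][195:235,210:260,::-1]
b=dict(np.load("side5.npz"))["img"][140:200,255:305,::-1]
print([x.shape for x in(a,b)])
cv2.imwrite("pics/h.png",np.hstack([cv2.resize(a,(500,400),interpolation=2),cv2.resize(b,None,fx=6,fy=400/60,interpolation=2)]))
```

```text
[0.5031 0.1885 0.2245] 0.0030284361440146403
0.14334025639678813 79.72570883104711
[0.5287 0.3295 0.3933] [-0.0853 -0.003   0.0058] [-0.3619 -0.3152 -5.0215]
[(40, 50, 3), (60, 50, 3)]
```

View pics/h.png

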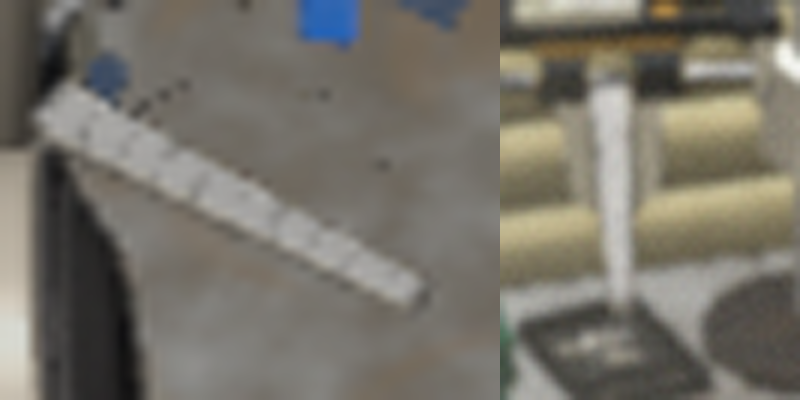

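>>> arm_command([
  [-1,-8,0],
  [-2,-16,0],
  [-3,-22,0],
  [-3,-22,0],
  [-3,-22,0],
  [-3,-22,0],
  [-3,-22,0],
  [-3,-22,0],
  [-3,-22,0],
  [-3,-22,0],
  [-3,-22,0],
  [-3,-22,0],
  [-3,-22,0],
  [-3,-22,0],
  [-2,-20,0],
  [-1,-14,0],
  [1,-6,0],
  [0,0,0],
  [0,0,0],
  [0,0,0],
], spin=[1,1,1.5,1.5,1.5,1.5,1.5,1.5,1.5,1.5,1.5,1.5,1.5,1.5,1.5,1,1,0,0,0])

```text
time: 24.4
tool_pos: [0.4879, 0.0022, 0.3949]
tool_rot: [-3.142, -0.0, 1.796]
contact_force: [0.1, -0.8, -6.0]
opening: 0.0197
grip_force: 50.0
```

>>> arm_command([
  [0,-1,-8],
  [0,0,-10],
  [0,0,-8],
  [0,0,-3],
  [0,0,0],
  [0,0,0],
], spin=[-0.4,0,0,0,0,0])

```text
time: 25.0
tool_pos: [0.488, 0.0006, 0.3661]
tool_rot: [3.141, 0.0, 1.789]
contact_force: [0.0, 0.3, -4.6]
opening: 0.0195
grip_force: 50.0
```

```bash
cat > chk.py <<'E'
from m import *
import sys
np.set_printoptions(precision=4,suppress=True)
o=observe();tp=o["tool_pos"];yaw=o["tool_rot"][2];print(tp,np.degrees(yaw),o["contact_force"])
ax=float(sys.argv[1]) if len(sys.argv)>1 else tp[2]-.180+.0135
R0=np.array([.4864,.006]);a=np.radians(102.5);d=np.array([np.cos(a),np.sin(a)]);n=np.array([d[1],-d[0]]) # rest +y, +x
for nm in ("side","top"):
    c=read_camera(nm);np.savez(nm+"6.npz",**c);b=dict(np.load(nm+"4.npz"))
    df=np.abs(c["img"].astype(int)-b["img"].astype(int)).max(2)
    P=cloud(c);e=(P[...,:2]-R0);Y=e@d;X=e@n
    k=(df>25)&(np.abs(X)<.03)&(np.abs(P[...,2]-ax)<.02)
    v,u=np.nonzero(k);q=plane(c,np.c_[u,v],ax)[:,:2]-R0;y=q@d;x=q@n
    print(nm,len(u),"y range",y.min() if len(y) else 0,y.max() if len(y) else 0)
    for lo in np.arange(-.17,.17,.02):
        m=(y>lo)&(y<lo+.02)
        if m.sum()>8:print(" y",round(lo+.01,3),m.sum(),"x lo/hi/mid",*np.round([*np.percentile(x[m],[3,97]),np.percentile(x[m],[3,97]).mean()],4), "z",np.round(np.median(P[v,u,2][m]),4))
E
python3 chk.py
```

```text
[0.488  0.0006 0.3661] 102.48147066373151 [ 0.0183  0.2748 -4.6474]
side 177 y range -0.14373558930024918 0.12198774690024325
 y -0.14 9 x lo/hi/mid 0.0001 0.0067 0.0034 z 0.2055
 y -0.1 10 x lo/hi/mid -0.002 0.0094 0.0037 z 0.2066
 y -0.08 19 x lo/hi/mid -0.0026 0.0096 0.0035 z 0.2073
 y -0.06 16 x lo/hi/mid -0.0001 0.0112 0.0055 z 0.2075
 y -0.04 19 x lo/hi/mid -0.0 0.0125 0.0062 z 0.2076
 y -0.02 30 x lo/hi/mid -0.0199 0.0152 -0.0023 z 0.2063
 y -0.0 33 x lo/hi/mid -0.0176 0.0234 0.0029 z 0.2097
 y 0.02 16 x lo/hi/mid -0.0164 0.0275 0.0055 z 0.215
top 212 y range -0.15140241773539953 0.07664638870083632
 y -0.14 23 x lo/hi/mid -0.0054 0.005 -0.0002 z 0.2056
 y -0.12 26 x lo/hi/mid -0.0054 0.0063 0.0004 z 0.2058
 y -0.1 29 x lo/hi/mid -0.0064 0.0072 0.0004 z 0.2045
 y -0.08 16 x lo/hi/mid -0.008 0.0029 -0.0026 z 0.2066
 y -0.06 30 x lo/hi/mid -0.0054 0.0089 0.0017 z 0.2067
 y -0.04 15 x lo/hi/mid -0.0066 0.0073 0.0003 z 0.2062
 y 0.04 29 x lo/hi/mid -0.0127 0.0105 -0.0011 z 0.2104
 y 0.06 36 x lo/hi/mid -0.0122 0.0126 0.0002 z 0.2102
```

Run:
```python
from m import *
np.set_printoptions(precision=4,suppress=True)
R0=np.array([.4864,.006]);a=np.radians(102.5);d=np.array([np.cos(a),np.sin(a)]);n=np.array([d[1],-d[0]])
A=lambda x,y:((x-1.5)/4+250,(y-1.5)/4+205); B=lambda x,y:((x-1.5)/4+240,(y-1.5)/4+195)
for nm,c,F,p in (("top",t,A,[(126,162),(117,211),(331,186),(326,229)]),("side",s,B,[(158,83),(106,93),(251,175),(205,189)])):
    q=plane(c,[F(*x) for x in p],.178)[:,:2]-R0
    print(nm,"x",q@n,"mid fix",(q[:2]@n).mean(),"mid prop",(q[2:]@n).mean(),"y",q@d)
```

```text
top x [ 0.0181 -0.0244  0.0153 -0.0216] mid fix -0.0031429470685043256 mid prop -0.0031311577867920055 y [ 0.0786  0.0795 -0.0792 -0.079 ]
side x [ 0.0209 -0.02    0.0205 -0.0162] mid fix 0.0004509026874696346 mid prop 0.0021447183488126093 y [ 0.0741  0.0793 -0.0792 -0.08  ]
```

Comparing mandrel and fork midlines, the mandrel sits about 2 mm too far in +x of the rest. I'll correct that, then descend with checks on the force.

>>> arm_command([
  [-2,-0.5,0],
  [0,0,-4],
  [0,0,-3],
  [0,0,0],
], spin=[0,0,0,0])

```text
time: 25.5
tool_pos: [0.4857, 0.0001, 0.3585]
tool_rot: [-3.141, -0.0, 1.789]
contact_force: [-0.1, 0.3, -5.8]
opening: 0.0194
grip_force: 50.0
```

>>> arm_command([
  [0,0,-2],
  [0,0,-2],
  [0,0,0],
], spin=[0,0,0])

```text
time: 25.8
tool_pos: [0.4859, 0.0001, 0.3547]
tool_rot: [-3.141, -0.0, 1.789]
contact_force: [0.1, -0.2, -4.5]
opening: 0.0193
grip_force: 50.0
```

Underside is now at about 0.175, below the cheek tops (0.178), with no contact.

>>> arm_command([
  [0,0,-2],
  [0,0,-2],
  [0,0,0],
], spin=[0,0,0])

```text
time: 26.1
tool_pos: [0.4858, 0.0001, 0.3507]
tool_rot: [-3.141, -0.0, 1.789]
contact_force: [-0.4, 0.5, -5.4]
opening: 0.0195
grip_force: 50.0
```

>>> arm_command([
  [0,0,-2],
  [0,0,-2],
  [0,0,0],
], spin=[0,0,0])

```text
time: 26.4
tool_pos: [0.4858, 0.0001, 0.3467]
tool_rot: [-3.141, -0.0, 1.789]
contact_force: [-0.2, -1.1, -5.3]
opening: 0.0197
grip_force: 50.0
```

>>> arm_command([
  [0,0,-1],
  [0,0,-1],
  [0,0,0],
], spin=[0,0,0])

```text
time: 26.7
tool_pos: [0.4859, 0.0001, 0.3449]
tool_rot: [-3.141, -0.0, 1.789]
contact_force: [-0.8, 0.4, -4.7]
opening: 0.0199
grip_force: 50.0
```

>>> arm_command([
  [0,0,-1],
  [0,0,0],
], spin=[0,0])

```text
time: 26.9
tool_pos: [0.4859, 0.0001, 0.344]
tool_rot: [-3.142, -0.0, 1.789]
contact_force: [-0.2, 0.1, -5.1]
opening: 0.0196
grip_force: 50.0
```

>>> arm_command([
  [0,0,-1],
  [0,0,0],
], spin=[0,0])

```text
time: 27.1
tool_pos: [0.4859, 0.0001, 0.3429]
tool_rot: [-3.141, -0.0, 1.789]
contact_force: [0.0, -0.2, -4.9]
opening: 0.0198
grip_force: 50.0
```

>>> arm_command([
  [0,0,-0.5],
  [0,0,0],
], spin=[0,0])

```text
time: 27.3
tool_pos: [0.4859, 0.0001, 0.3425]
tool_rot: [3.142, -0.0, 1.789]
contact_force: [-0.8, -1.3, -5.8]
opening: 0.0195
grip_force: 50.0
```

>>> arm_command([
  [0,0,-0.5],
  [0,0,0],
], spin=[0,0])

```text
time: 27.5
tool_pos: [0.4859, 0.0001, 0.342]
tool_rot: [3.141, 0.0, 1.789]
contact_force: [0.3, 0.1, -4.2]
opening: 0.0194
grip_force: 50.0
```

>>> arm_command([
  [0,0,-0.5],
  [0,0,0],
], spin=[0,0])

```text
time: 27.7
tool_pos: [0.4859, 0.0001, 0.3418]
tool_rot: [3.141, 0.0, 1.789]
contact_force: [-0.3, 0.2, -1.7]
opening: 0.0193
grip_force: 50.0
```

>>> arm_command([
  [0,0,-0.5],
  [0,0,0],
], spin=[0,0])

```text
time: 27.9
tool_pos: [0.4859, 0.0001, 0.3417]
tool_rot: [3.141, 0.0, 1.789]
contact_force: [-2.0, -0.7, 4.2]
opening: 0.0194
grip_force: 50.0
```

>>> arm_command([
  [0,0,0.6],
  [0,0,0],
], spin=[0,0])

```text
time: 28.1
tool_pos: [0.4859, 0.0001, 0.3418]
tool_rot: [3.141, 0.0, 1.789]
contact_force: [-1.8, -0.8, 1.6]
opening: 0.0196
grip_force: 50.0
```

>>> arm_command([
  [0,0,0],
  [0,0,0],
  [0,0,0],
], spin=[0,0,0], squeeze=5)

```text
time: 28.4
tool_pos: [0.486, 0.0001, 0.3417]
tool_rot: [3.141, 0.0, 1.789]
contact_force: [-2.2, 0.7, 2.0]
opening: 0.02
grip_force: 5.0
```

>>> arm_command([
  [0,0,0],
  [0,0,0],
  [0,0,0],
  [0,0,0],
  [0,0,0],
  [0,0,0],
  [0,0,0],
  [0,0,0],
  [0,0,0],
  [0,0,10],
  [0,0,20],
  [0,0,30],
  [0,0,30],
  [0,0,20],
  [0,0,0],
], spin=[0,0,0,0,0,0,0,0,0,0,0,0,0,0,0], jaw=1)

```text
time: 29.9
tool_pos: [0.4861, 0.0002, 0.4552]
tool_rot: [3.135, 0.002, 1.789]
contact_force: [0.1, 0.0, -0.6]
opening: 0.0915
grip_force: 0.0
```

>>> arm_command([
  [-5,20,5],
  [-5,30,5],
  [-5,30,5],
  [-5,30,5],
  [-5,30,0],
  [-5,30,0],
  [-5,30,0],
  [-5,20,0],
  [0,10,0],
  [0,0,0],
], spin=[0,0,0,0,0,0,0,0,0,0])

```text
time: 30.9
tool_pos: [0.4458, 0.2308, 0.4711]
tool_rot: [-3.141, 0.0, 1.79]
contact_force: [0.6, -0.3, -0.1]
opening: 0.0917
grip_force: 0.0
```

```bash
python3 chk.py 0.1755
```

```text
[0.4458 0.2308 0.4711] 102.57493334998516 [ 0.5782 -0.2893 -0.0947]
side 287 y range -0.14571967953925527 0.1264161895235401
 y -0.14 13 x lo/hi/mid -0.0043 0.0052 0.0004 z 0.1785
 y -0.12 17 x lo/hi/mid -0.0045 0.0051 0.0003 z 0.1812
 y -0.1 25 x lo/hi/mid -0.0077 0.01 0.0011 z 0.18
 y -0.08 21 x lo/hi/mid -0.0056 0.01 0.0022 z 0.181
 y -0.06 16 x lo/hi/mid -0.0064 0.0075 0.0005 z 0.183
 y -0.04 17 x lo/hi/mid -0.0025 0.01 0.0038 z 0.1832
 y -0.02 17 x lo/hi/mid -0.0026 0.01 0.0037 z 0.1837
 y -0.0 22 x lo/hi/mid -0.0062 0.01 0.0019 z 0.1842
 y 0.02 27 x lo/hi/mid -0.0085 0.0126 0.0021 z 0.1844
 y 0.04 29 x lo/hi/mid -0.0106 0.0127 0.001 z 0.1851
 y 0.06 34 x lo/hi/mid -0.0133 0.018 0.0023 z 0.1851
 y 0.08 25 x lo/hi/mid -0.011 0.0181 0.0035 z 0.1876
 y 0.1 19 x lo/hi/mid -0.0138 0.0128 -0.0005 z 0.1865
top 492 y range -0.15278394611532592 0.10923145310884705
 y -0.14 24 x lo/hi/mid -0.0076 0.0031 -0.0022 z 0.1802
 y -0.12 25 x lo/hi/mid -0.0072 0.0041 -0.0016 z 0.1797
 y -0.1 27 x lo/hi/mid -0.0087 0.0051 -0.0018 z 0.1795
 y -0.08 35 x lo/hi/mid -0.011 0.0043 -0.0033 z 0.181
 y -0.06 33 x lo/hi/mid -0.0098 0.007 -0.0014 z 0.1803
 y -0.04 35 x lo/hi/mid -0.0087 0.0063 -0.0012 z 0.1825
 y -0.02 36 x lo/hi/mid -0.0111 0.008 -0.0015 z 0.1836
 y -0.0 40 x lo/hi/mid -0.0126 0.0086 -0.002 z 0.1843
 y 0.02 42 x lo/hi/mid -0.0142 0.0099 -0.0021 z 0.185
 y 0.04 46 x lo/hi/mid -0.0133 0.0105 -0.0014 z 0.1865
 y 0.06 47 x lo/hi/mid -0.0147 0.0118 -0.0014 z 0.185
 y 0.08 54 x lo/hi/mid -0.0152 0.0128 -0.0012 z 0.1836
 y 0.1 45 x lo/hi/mid -0.0109 0.0108 -0.0001 z 0.1859
```

The mandrel lies in both slots, level and free. Its ends are at about -0.15 and +0.11 along the rest, as expected.

```bash
python3 -c "
from cell import *
print(hand_in())"
```

```text
the job is handed in; nothing more can be done
None
```

The prop was pulled up four clicks to the 162 mm notch, bedded and proved at about 20 N for just over a second, then the mandrel was laid level with its thick end in the fixed fork and released; the job was handed in at about 31 s, with no verdict shown.

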